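# Take the roller cover off the dough sheeter for washing

### The arm

A 6-joint arm with a two-finger parallel gripper is mounted at the origin on the work surface. World frame = base frame: x ahead of the robot, y to its left, z up, the work surface at z = 0. Lengths are in m, angles in rad, forces in N, time in s.
With the tool pointing down it reaches from about 0.275 to 0.75 m from the base axis. Payload 10.2 kg.
Tool frame: the origin (TCP) lies midway between the tips of the shut fingers; the grasp point (between the pads) lies arm.tcp_to_grasp behind it (arm.tcp_to_grasp is the distance from the TCP to the grasp point, in m); z points along the fingers, x is the direction in which the jaws open and shut, and the axes are right-handed (so a half turn about z gives the same grasp; the last joint's range is limited). The gripper opens to 85 mm and grips with 20 to 120 N. Pads are 22 mm wide; open, the fingers measure 114 mm over their backs; the gripper's body (76 mm by 85 mm) begins 54 mm behind the grasp point. The pads swing forward as they close: fully open they stand 13 mm farther back than shut.
Start: joints at [1.069, 0.313, 1.498, -0, 1.331, -0.223], TCP at [0.144, 0.505, 0.231] pointing down, gripper open.
Joint ranges: [-2.94, 2.94], [-0.97, 2.17], [0.19, 2.56], [-1.23, 4.37], [0.02, 3.11], [-2.88, 2.88]. Speed limits (rad/s): [2.39, 2.39, 3.01, 3.14, 3.14, 3.14].

### API

Orientations are given as a unit quaternion [x, y, z, w].
In Python, from bench import arm, optics, boxes_of gives the robot as it stands.
- The arm moves only by the tool play_rows, never from a script. Its argument "rows" is a list of rows, each a list of 7 numbers: the turn, a rotation vector about the world's x, y, z in degrees, then the shift along the world's x, y, z in m, then the finger opening in m, from 0 to 0.0854. A call has 1 to 8 rows; each row shifts and turns the pose as measured when the row begins; what a row does not reach is not made up. A row lasts 1/10 s, in which the tool goes at most 50 mm and 8.59 degrees, less where a joint would pass 70% of its speed; a pose out of reach is approached as far as the arm can. A call is refused whole if a number of a shift passes 0.05 or a number of a turn 8.59, either way. A call with a gripper value outside its range is refused whole. The fingers move at their own pace and stop on an object; the grip force is fixed at half the most. Time passes only in rows, so rows that do not move let the fingers close. It gives the time, the measured TCP pose, the force and the opening at its end, in the units of the state.
- arm.state(): the state, without advancing time (a new reading comes with each control period).
- optics.camera(name): name is "scene" or "side" or "wrist"; returns the picture (384x512x3 uint8, red, green, blue); there is no depth.
- optics.camera_params(name): a dict with "camera_matrix" (3x3 intrinsics, pixels), "rvec" (rotation vector, rad) and "tvec" (3), from world to camera coordinates, as OpenCV has them; the wrist camera has in their place "tool_from_camera" (4x4, takes a point from camera to tool coordinates, whose origin is the TCP and whose axes are the tool frame's). Camera axes: x right, y down, z forward; pixel columns grow to the right and rows downward; lengths in m; the calibration is good to about 2 mm. A picture is of the moment at which its call begins: read the wrist's pose just before it. camera_params takes no time and is no camera call.
- arm.close_job(): hands the job in, once; it reports no verdict.
Trained networks look in the newest picture that a camera, given by its name, has taken for a name from the list of things; names that differ only in an ending like _2 or _b are one class to them, and where a whole thing is asked for, a point or a joint stands for the part that bears it (a point fixed in the world has none). Each returns a list of dicts, best first, with "p" (0 to 1); they miss things now and then, are a little off and sometimes report something else, mostly with a low value. They report only what shows in the picture. A call takes as long as a camera call.
- boxes_of(camera, name): "bbox" ([centre column, centre row, width, height] in pixels, round what is visible of it).
The state is a dict: "time_s": time; "joint_pos": joint angles; "dq": joint speeds; "joint_efforts": joint torques, N m; "tcp_pos": TCP position; "tool_rot": TCP orientation; "wrist_force": force on the tool from outside, world axes, zero at the start; "ft_torque": the same for the moment, N m; "width": finger opening in m.
Only numpy, scipy, OpenCV 4.12 (cv2) and the standard library are available. Lean on these libraries where they do the work, as an engineer would, in place of code of your own. Each camera call takes 0.05 s, during which the arm holds its last target. There are 200 camera calls.

### The job

Take the roller cover off the bench dough sheeter for washing: turn both of its black turn buttons fully aside, along the cover's side edges, then lift the steel cover out of its sloping frame and lay it gently down in the empty baking pan, flat on the pan's floor with its handle up. Leave the turn buttons turned aside and do not disturb the other things on the bench.

Things in the scene. Friction and masses are not known exactly. Their poses are not given: they have to be found in the camera images.
- sheeter: White bench dough sheeter at the right, fixed, 350 mm wide (its y), 370 deep, 280 high plus hopper to 335 mm. Its low front (its -x) looks to the robot's left (yaw -1.6 to -1.2). Origin on the bench below the cover's middle. The housing rises 85 mm behind the origin; its brow, 245 to 280 mm high, comes to 57 mm behind it. A low outlet lip ends 130 mm before it.
- deck_mid (a point): Middle of the sheeter's deck surface, 115 mm above sheeter's origin, fixed. The deck slopes up along the sheeter's x at 35 degrees to the bench, from 95 mm below to 95 mm above this point along the slope, and is 326 mm wide. It carries the cover in its middle and a turn button at either side of it. Axes as sheeter.
- cover_seat (a point): Where the cover's origin lies when seated (2 mm play), 6 mm under deck_mid along the deck's normal. The frame's opening is 134 mm up the slope by 184 mm wide and 6 mm deep to the ledges that carry the cover; two white rolls lie beneath. Axes as sheeter.
- cover: Loose steel cover plate, 130 mm (its x, up the slope) by 180 mm (its y) by 6 mm, 0.3 to 0.5 kg, with a black bow handle. Origin: centre of its underside; z to the handle side. Seated, its face is flush with the deck, 2 mm play all round, leaning on the opening's lower edge, held by the turn buttons, which reach 14 mm over its side edges, 1.5 mm above it.
- cover_handle (a point): Middle of the handle's bar: square black bar 12 by 12 mm, 96 mm long along the cover's y, its centre 38 mm above the cover's underside (26 mm free under the bar), on two posts 84 mm apart. Axes as cover.
- button_l (a joint): Turn button at the cover's left edge (+y of the cover), rad. 0: across the edge, locking the cover; +1.57 or -1.57: along the edge, clear; free beyond 1.1. Positive: counter-clockwise looking onto the deck, about its normal. Turns either way to stops at +-1.75 against light friction (0.06 N m) and stays where left. Starts within 0.35 of 0.
- button_r (a joint): Turn button at the cover's right edge (-y of the cover), rad. 0: across the edge, locking the cover; +1.57 or -1.57: along the edge, clear; free beyond 1.1. Positive: counter-clockwise looking onto the deck, about its normal. Turns either way to stops at +-1.75 against light friction (0.06 N m) and stays where left. Starts within 0.35 of 0.
- button_l_fin (a point): Top of that black button's fin, on its pivot axis, 36.5 mm out from the deck, 112 mm to the +y side of the cover's middle, level with it. Bar 72 by 18 mm, round ends, top 8.5 mm above the deck, pivoted at its middle 22 mm outside the cover's edge; on it, along it, a grip fin 44 mm long, 10 mm thick, 28 mm high. Axes turn with the button: y along the fin, x across, z out of the deck.
- button_r_fin (a point): Top of that black button's fin, on its pivot axis, 36.5 mm out from the deck, 112 mm to the -y side of the cover's middle, level with it. Bar 72 by 18 mm, round ends, top 8.5 mm above the deck, pivoted at its middle 22 mm outside the cover's edge; on it, along it, a grip fin 44 mm long, 10 mm thick, 28 mm high. Axes turn with the button: y along the fin, x across, z out of the deck.
- tray: Aluminium baking pan on the left of the bench, fixed, empty: 360 mm (its x) by 270 mm (its y), 22 mm high, walls and floor 4 mm thick. Origin: centre of its underside; the inner floor is 4 mm above it. The cover may lie anywhere on the floor.
- mould_a: Bystander, loose: empty round baking mould of stiff brown paper, 96 mm across, 55 mm high, open on top, standing between the sheeter and the pan; origin under its centre
- mould_b: Bystander, loose: empty round brown paper mould, 100 mm across, 60 mm high, beyond the pan; origin under its centre
- mould_c: Bystander, loose: empty round brown paper mould, 100 mm across, 60 mm high, beyond the pan, to the right of mould_b; origin under its centre
- shaker: Bystander, loose: aluminium flour shaker, 68 mm across, 114 mm high, standing beyond the gap between sheeter and pan; origin under its centre
- brush: Bystander, loose: pastry brush, 200 mm long, lying on the bench between the robot and the gap between sheeter and pan; origin under its middle
- bowl: Bystander, loose: steel mixing bowl, 140 mm across, 65 mm high, at the far right; origin under its centre
- scraper: Bystander, loose: bench scraper (steel blade, wooden grip), 125 by 150 mm, 20 mm high, lying to the left of the pan; origin under its centre
- oil: Bystander, loose: amber bottle with a black cap, 68 mm across, 220 mm high, standing to the left of the pan; origin under its centre

How it is judged:
On the way, in this order (a step that is already met when the one before it is completed fails the run):
1. both turn buttons are turned clear of the cover (beyond 66 degrees), the cover still in its frame ((value of joint button_l above 1.15 rad or value of joint button_l below -1.15 rad) and (value of joint button_r above 1.15 rad or value of joint button_r below -1.15 rad) and distance between cover and cover_seat below 0.01 m), for 0.1 s.
2. the cover is lifted out of the frame (distance between cover and cover_seat above 0.06 m), for 0.1 s.
At the end, for the whole second after the job is handed in: the cover lies at rest flat on the pan's floor (within 2 degrees, its underside within 4 mm of the floor, so not on the rim), inside the pan, handle up; both turn buttons are still turned more than 66 degrees aside (angle between cover's own z axis and vertical below 0.04 rad and z of cover in the frame of tray between 0 and 0.008 m and x of cover in the frame of tray between -0.125 and 0.125 m and y of cover in the frame of tray between -0.08 and 0.08 m and linear speed of cover below 0.01 m/s and (value of joint button_l above 1.15 rad or value of joint button_l below -1.15 rad) and (value of joint button_r above 1.15 rad or value of joint button_r below -1.15 rad)); the robot touches nothing.
It fails at once if the cover is dropped or banged down into the pan (faster than 0.3 m/s within 20 mm of its floor) (z of cover in the frame of tray below 0.024 m and linear speed of cover above 0.3 m/s).
It fails at once if a bystander is moved by more than 30 mm (distance of any of mould_a, mould_b, mould_c, shaker, brush, bowl, scraper, oil from where it was at the start of the episode above 0.03 m).
It also fails if it takes over 64 s, if anything falls off the work surface, if the arm or the gripper's body presses on something with over 40 N, if the wrist force passes 120 N, or if a joint passes its speed limit or range.

## Working session

There is one attempt and no reset: what is moved stays moved. The work goes in short steps, Python scripts to look and compute and a tool call to move; the robot and the scene stay as the last step left them, time stands still between calls to the robot, and variables do not carry over. Pictures are saved under pics/ and viewed, on a budget of 10 in all, crops included, one or two more only if the job needs it, and the job is handed in when it is done.

Besides the shell and the picture viewer there is one more tool, called after ">>>" by a JSON object that holds its "method" and its "body", one argument or row to a line. play_rows: Moves the arm, as the interface text tells. Its arguments: {"type":"object","properties":{"rows":{"type":"array"}},"required":["rows"]}

```bash
ls; mkdir -p pics; python3 - <<'E'
from bench import arm, optics, boxes_of
import cv2,numpy as np
s=arm.state();print(s)
for c in ["scene","side"]:
    im=optics.camera(c);cv2.imwrite(f"pics/{c}0.png",im[:,:,::-1])
    p=optics.camera_params(c);print(c,p)
    for n in ["cover_handle","button_l_fin","button_r_fin","cover","sheeter","tray","mould_a","brush","shaker"]:
        print(n,[(np.round(d["bbox"]).tolist(),round(d["p"],2)) for d in boxes_of(c,n)[:3]])
a=cv2.imread("pics/scene0.png");b=cv2.imread("pics/side0.png")
E
```

```text
pics
{'time_s': 0.0, 'joint_pos': array([ 1.06860956e+00,  3.13462920e-01,  1.49843076e+00, -8.20084404e-06,
        1.33098808e+00, -2.23414259e-01]), 'dq': array([-0.0012608 ,  0.00101209,  0.00015428,  0.00029063, -0.0021349 ,
        0.0017751 ]), 'joint_efforts': array([ 1.61609451e-04, -4.12264323e+01, -2.59741366e+01, -1.93275609e-04,
        4.16273688e-03,  5.03389219e-05]), 'tcp_pos': array([0.14436393, 0.5044996 , 0.23073084]), 'tool_rot': array([ 7.98490246e-01,  6.02007402e-01, -5.86214748e-04,  2.67982601e-04]), 'wrist_force': array([ 0.38313061, -0.21388422, -0.50385444]), 'ft_torque': array([ 0.01313964, -0.02185284,  0.02074248]), 'width': 0.08556402148927937}
scene {'camera_matrix': array([[458.88196597,   0.        , 259.01926476],
       [  0.        , 458.88196597, 192.21386828],
       [  0.        ,   0.        ,   1.        ]]), 'rvec': array([ 0.82664117,  2.55980813, -1.09476331]), 'tvec': array([ 0.40834295, -0.23006188,  1.69302827])}
cover_handle [([223.0, 116.0, 59.0, 50.0], 0.93)]
button_l_fin [([200.0, 128.0, 13.0, 18.0], 0.48)]
button_r_fin [([245.0, 
[... 619 characters left out ...]
 1.26752537]), 'tvec': array([0.59523149, 0.03210736, 1.63290789])}
cover_handle [([291.0, 130.0, 42.0, 35.0], 0.81), ([287.0, 113.0, 93.0, 111.0], 0.7)]
button_l_fin [([264.0, 131.0, 12.0, 12.0], 0.48), ([287.0, 114.0, 92.0, 111.0], 0.48)]
button_r_fin []
cover [([291.0, 133.0, 43.0, 30.0], 0.86)]
sheeter [([288.0, 114.0, 92.0, 109.0], 0.64)]
tray [([285.0, 239.0, 116.0, 66.0], 0.79)]
mould_a [([204.0, 183.0, 27.0, 24.0], 0.98), ([198.0, 205.0, 25.0, 30.0], 0.95), ([244.0, 181.0, 25.0, 26.0], 0.91)]
brush [([303.0, 189.0, 49.0, 16.0], 0.53), ([197.0, 205.0, 26.0, 29.0], 0.46)]
shaker [([215.0, 164.0, 16.0, 27.0], 0.79), ([198.0, 204.0, 28.0, 30.0], 0.4), ([285.0, 239.0, 115.0, 62.0], 0.17)]
```

```bash
python3 - <<'E'
import cv2,numpy as np
a=cv2.imread("pics/scene0.png");b=cv2.imread("pics/side0.png")
x=cv2.resize(a[70:180,160:300],(760,597),interpolation=cv2.INTER_CUBIC)
cv2.imwrite("pics/v1.png",x)
y=cv2.resize(b[50:200,180:380],(796,597),interpolation=cv2.INTER_CUBIC);cv2.imwrite("pics/v2.png",y)
E
```

```text
(no output)
```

View pics/scene0.png

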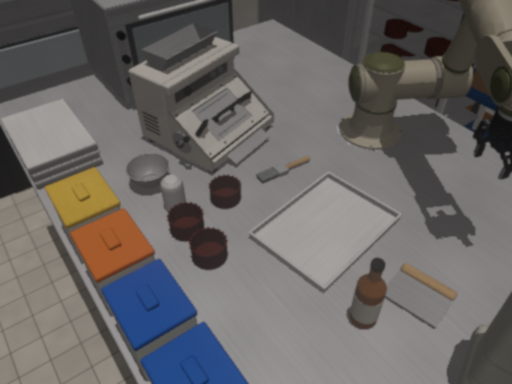

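View pics/v1.png

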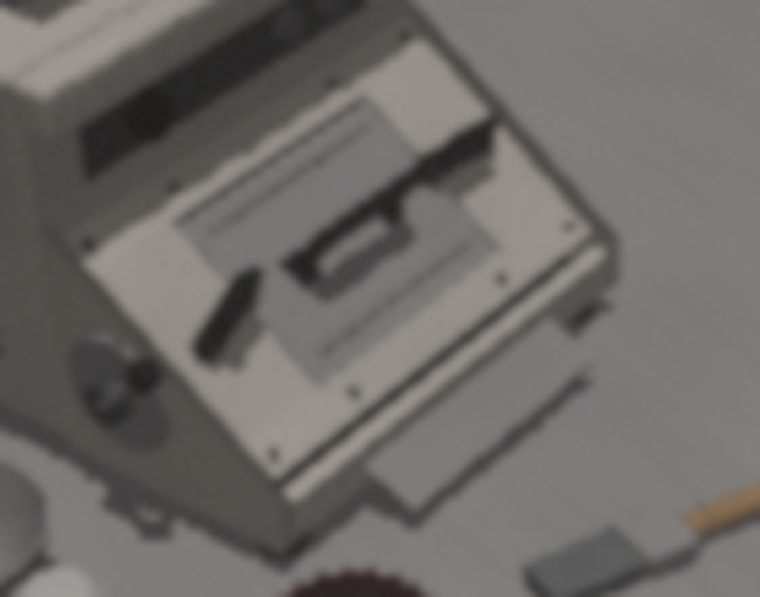

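View pics/v2.png

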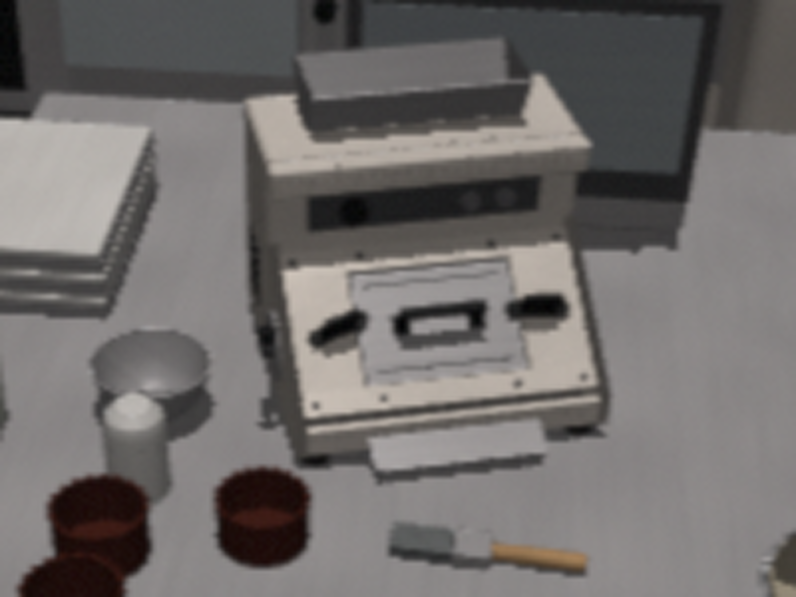

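The scene picture shows the sheeter cover's handle at about (224,112), button_l's fin at about (202,127), button_r's fin at about (244,97), and the pan corners at about (332,175), (400,213), (322,290) and (251,232). The side view agrees. Next I fit the sheeter and pan poses.

```bash
cat > h.py <<'E'
import numpy as np, cv2
from scipy.optimize import least_squares
from scipy.spatial.transform import Rotation as R
from bench import arm, optics, boxes_of
P={c:optics.camera_params(c) for c in ("scene","side")}
def proj(c,X):
    p=P[c]; return cv2.projectPoints(np.atleast_2d(X).astype(float),p["rvec"],p["tvec"],p["camera_matrix"],None)[0][:,0]
SL=np.radians(35)
RD=R.from_euler('y',-SL).as_matrix()   # deck axes in sheeter frame
def deck(q,pose):   # q: (u up slope, v y, n normal) about deck_mid -> world
    x,y,yaw=pose; s=np.atleast_2d(q)@RD.T+[0,0,.115]
    return s@R.from_euler('z',yaw).as_matrix().T+[x,y,0]
E
cat > fit.py <<'E'
from h import *
v1=lambda u,v:(160+u/5.43,70+v/5.43); v2=lambda u,v:(180+u/3.98,50+v/3.98)
D=[(.065,.09,0),(.065,-.09,0),(-.065,-.09,0),(-.065,.09,0),(-.095,.163,0),(-.095,-.163,0),(0,.112,.0365),(0,-.112,.0365),(0,0,.038)]
A=[(182,222),(365,100),(500,248),(320,383),(283,490),(605,243),(228,308),(455,147),(350,228)]
B=[(349,272),(511,259),(526,368),(367,384),(303,420),(603,387),(340,325),(540,302),(440,312)]
A=np.array([v1(*a) for a in A]);B=np.array([v2(*a) for a in B])
f=lambda p:np.r_[proj("scene",deck(D,p))-A,proj("side",deck(D,p))-B]
r=least_squares(lambda p:f(p).ravel(),[.5,-.3,-1.4],loss='soft_l1');print(r.x);print(np.round(f(r.x),1).tolist())
T=np.array([(332,175),(400,213),(322,290),(251,232)])
def g(p):
    q=np.array([(-.18,.135),(-.18,-.135),(.18,-.135),(.18,.135)]);best=None
    w=np.c_[q@R.from_euler('z',p[2]).as_matrix()[:2,:2].T+p[:2],np.full(4,.022)]
    return w
for k in range(4):
  for fl in (1,):
    TT=np.roll(T[::-1],k,0)
    t=least_squares(lambda p:(proj("scene",g(p))-TT).ravel(),[.45,.2,0]);print(k,t.x,t.cost)
for c in P:
  print(c,"cam",(-R.from_rotvec(P[c]["rvec"]).as_matrix().T@P[c]["tvec"]))
E
python3 fit.py
```

```text
[ 0.46622518 -0.25759242 -1.26161032]
[[-0.4, 0.6], [0.5, -0.2], [0.0, 0.4], [0.3, 0.6], [-1.3, -0.9], [-1.7, -1.7], [3.8, -2.5], [4.5, -3.1], [3.6, -3.7], [-1.0, 1.0], [-1.7, 0.3], [-0.2, 0.5], [-0.8, 0.9], [-0.5, 0.3], [-2.1, 0.4], [-0.3, -1.2], [0.5, -0.6], [0.4, -0.7]]
0 [0.45590386 0.27180451 3.29600047] 12.625338767159489
1 [0.46122971 0.2621466  1.63426292] 817.2680199496847
2 [0.45590386 0.27180451 0.15440782] 12.625338767159887
3 [ 0.46122977  0.26214665 -1.50732851] 817.2680199478367
scene cam [1.13420361 0.88656338 1.00677938]
side cam [0.42608077 1.27211385 1.10539635]
```

```bash
cat > ov.py <<'E'
from h import *
import sys
def seg(im,c,pts,o,s,col,pose):
    q=(proj(c,deck(pts,pose))-o)*s
    cv2.polylines(im,[np.int32(q*8)],False,col,1,cv2.LINE_AA,3)
def overlay(im,c,pose,o,s):
    for w,u,col in((.09,.065,(0,255,0)),(.163,.095,(255,255,0))):
        seg(im,c,[(u,w,0),(u,-w,0),(-u,-w,0),(-u,w,0),(u,w,0)],o,s,col,pose)
    seg(im,c,[(0,.048,.038),(0,-.048,.038)],o,s,(0,0,255),pose)
    for y in(.112,-.112): seg(im,c,[(0,y,0),(0,y,.0365)],o,s,(0,0,255),pose)
E
python3 - <<'E'
from ov import *
pose=(.46622,-.25759,-1.2616)
a=cv2.imread("pics/scene0.png");b=cv2.imread("pics/side0.png")
x=cv2.resize(a[80:165,180:280],None,fx=4,fy=4,interpolation=cv2.INTER_CUBIC);overlay(x,"scene",pose,np.array([180,80])-.375*0,4)
y=cv2.resize(b[100:170,240:340],None,fx=4,fy=4,interpolation=cv2.INTER_CUBIC);overlay(y,"side",pose,np.array([240,100]),4)
y=cv2.copyMakeBorder(y,0,60,0,0,cv2.BORDER_CONSTANT)
cv2.imwrite("pics/v3.png",np.hstack([x,y]))
print(proj("scene",deck([(0,0,0),(0,0,.038),(0,.112,0),(0,.112,.0365)],pose)))
E
```

```text
[[223.62229564 113.85714978]
 [228.08830532 108.24118895]
 [201.74105191 129.51616657]
 [205.77425589 124.20539043]]
```

View pics/v3.png

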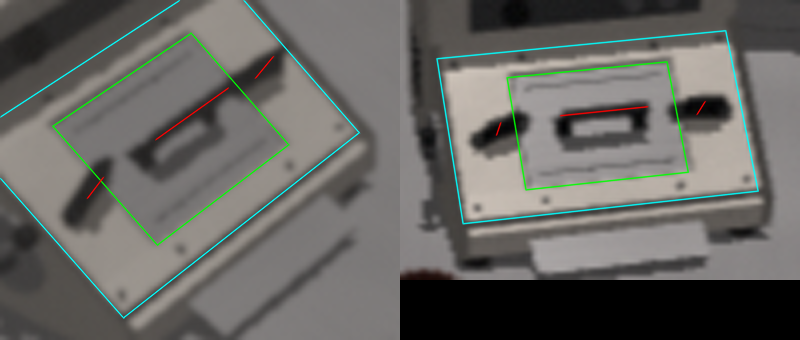

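>>> {"method": "play_rows", "body": {
  "rows": [
    [0, 0, -8.5, 0.01, -0.02, 0.04, 0.085],
    [0, 0, -8.5, 0.015, -0.03, 0.03, 0.085],
    [0, 0, -8.5, 0.0175, -0.0395, 0.02, 0.085],
    [0, 0, -8.5, 0.0175, -0.0395, 0.0, 0.085],
    [0, 0, -8.5, 0.0175, -0.0395, 0.0, 0.085],
    [0, 0, -8.5, 0.0175, -0.0395, 0.0, 0.085],
    [0, 0, -8.5, 0.0175, -0.0395, 0.0, 0.085],
    [0, 0, -8.5, 0.0175, -0.0395, 0.0, 0.085]
  ]
}}

```text
time_s: 1.8
tcp_pos: [0.2749, 0.2096, 0.3239]
tool_rot: [0.999, 0.045, 0.001, -0.001]
wrist_force: [1.4, 0.9, 0.7]
width: 0.0851
```

>>> {"method": "play_rows", "body": {
  "rows": [
    [0, 0, -8.5, 0.0175, -0.0395, 0, 0.085],
    [0, 0, -8.5, 0.0175, -0.0395, 0, 0.085],
    [0, 0, -8.5, 0.0175, -0.0395, 0, 0.085],
    [0, 0, -8.5, 0.0175, -0.0395, 0.0, 0.085],
    [0, 0, -8.5, 0.0175, -0.0395, 0.0, 0.085],
    [0, 0, -8.5, 0.0175, -0.0395, 0.0, 0.085],
    [0, 0, -8.5, 0.0175, -0.0395, 0.0, 0.085],
    [0, 0, -8.5, 0.0175, -0.0395, 0.0, 0.085]
  ]
}}

```text
time_s: 2.6
tcp_pos: [0.4168, -0.1213, 0.3259]
tool_rot: [0.849, -0.528, 0.005, -0.0]
wrist_force: [0.7, 0.6, -0.2]
width: 0.0852
```

>>> {"method": "play_rows", "body": {
  "rows": [
    [-8, -2.5, 0, 0, 0, 0, 0.085],
    [-8, -2.5, 0, 0, 0, 0, 0.085],
    [-8, -2.5, 0, 0, 0, 0, 0.085],
    [-8, -2.5, 0, 0, 0, 0, 0.085],
    [0, 0, 0, 0, 0, 0, 0.085]
  ]
}}

```text
time_s: 3.1
tcp_pos: [0.4185, -0.1294, 0.3237]
tool_rot: [0.807, -0.509, 0.229, 0.192]
wrist_force: [-0.3, 0.2, 0.4]
width: 0.0852
```

```bash
cat >> h.py <<'E'
def tool(s=None):
    s=s or arm.state(); return R.from_quat(s["tool_rot"]).as_matrix(), np.array(s["tcp_pos"])
def wproj(X,s):
    p=optics.camera_params("wrist");M=p["tool_from_camera"]; Rt,t=tool(s)
    Xc=((np.atleast_2d(X)-t)@Rt-M[:3,3])@M[:3,:3]
    q=Xc@p["camera_matrix"].T; return q[:,:2]/q[:,2:]
def goal(pose,u,v,n,ang=0):
    "tool z into the deck, tool x up the slope, turned by ang (rad, ccw looking onto deck)"
    B=R.from_euler('z',pose[2]).as_matrix()@RD
    x=B@[np.cos(ang),np.sin(ang),0]; z=-B[:,2]; return np.c_[x,np.cross(z,x),z], deck((u,v,n),pose)[0]
def delta(G,p,s=None):
    Rt,t=tool(s); print("turn",np.round(np.degrees(R.from_matrix(G@Rt.T).as_rotvec()),2),"shift",np.round(p-t,4))
E
python3 - <<'E'
from h import *
s=arm.state();print(s["joint_pos"],s["tcp_pos"],s["tool_rot"],s["time_s"],arm.tcp_to_grasp)
print(optics.camera_params("wrist"))
im=optics.camera("wrist");cv2.imwrite("pics/w0.png",im[:,:,::-1]);np.save("w0s.npy",s,allow_pickle=True)
for n in ["cover_handle","button_l_fin","cover"]: print(n,[(np.round(d["bbox"]).tolist(),round(d["p"],2)) for d in boxes_of("wrist",n)[:3]])
pose=(.46622,-.25759,-1.2616)
print(wproj(deck([(0,0,.038),(0,.112,.0365),(0,-.112,.0365)],pose),s))
delta(*goal(pose,0,0,.24))
E
```

```text
[-0.2916137  -0.06747926  1.80852193 -0.55643549  1.09551794  1.01707284] [ 0.41849973 -0.12937499  0.3236538 ] [ 0.8071011  -0.50932085  0.22899656  0.19167852] 3.1 0.0187
{'camera_matrix': array([[297.42709662,   0.        , 253.14059262],
       [  0.        , 297.42709662, 190.30201149],
       [  0.        ,   0.        ,   1.        ]]), 'tool_from_camera': array([[ 9.99999861e-01, -2.90879871e-04, -4.39372005e-04,
         7.92857934e-04],
       [ 4.12740287e-04,  9.50750845e-01,  3.09955902e-01,
        -7.91510462e-02],
       [ 3.27573372e-04, -3.09956040e-01,  9.50750833e-01,
        -1.41953929e-01],
       [ 0.00000000e+00,  0.00000000e+00,  0.00000000e+00,
         1.00000000e+00]])}
cover_handle [([255.0, 146.0, 111.0, 142.0], 0.61)]
button_l_fin [([266.0, 63.0, 25.0, 62.0], 0.71)]
cover [([257.0, 146.0, 115.0, 146.0], 0.8)]
[[247.69044648 156.26643239]
 [260.92616388  55.91921653]
 [236.80903271 238.68903223]]
turn [ 0.91 -4.17 -6.16] shift [ 0.0049  0.0051 -0.0136]
```

View pics/w0.png

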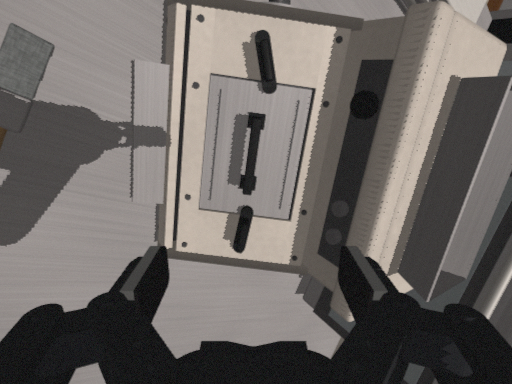

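The wrist view gives sharp cover corners at about (212,75), (314,88), (291,220) and (199,209). The fins are near (266,60) and (243,230). I'll refit with these added.

```bash
cat > fit2.py <<'E'
from h import *
s=np.load("w0s.npy",allow_pickle=True).item()
v1=lambda u,v:(160+u/5.43,70+v/5.43); v2=lambda u,v:(180+u/3.98,50+v/3.98)
D=[(.067,.092,0),(.067,-.092,0),(-.067,-.092,0),(-.067,.092,0)]
A=np.array([v1(*a) for a in [(182,222),(365,100),(500,248),(320,383)]]);B=np.array([v2(*a) for a in [(349,272),(511,259),(526,368),(367,384)]])
W=np.array([(314,88),(291,220),(199,209),(212,75)])
fw=lambda p:wproj(deck(D,p),s)-W
F=lambda p:np.r_[proj("scene",deck(D,p))-A,proj("side",deck(D,p))-B]
for n,f in (("w",fw),("w+",lambda p:np.r_[F(p),fw(p)])):
    r=least_squares(lambda p:f(p).ravel(),[.466,-.257,-1.26],loss='soft_l1');print(n,r.x);print(np.round(f(r.x),1).tolist())
    print(np.round(wproj(deck([(0,.048,.044),(0,-.048,.044),(0,.112,.0365),(0,-.112,.0365),(0,.112,.0085),(0,-.112,.0085),(-.095,.163,0),(-.095,-.163,0)],r.x),s),1).tolist())
E
python3 fit2.py
python3 - <<'E'
import cv2
a=cv2.imread("pics/w0.png")[0:270,150:370]
cv2.imwrite("pics/w0c.png",cv2.resize(a,None,fx=2.2,fy=2.2,interpolation=cv2.INTER_CUBIC))
E
```

```text
w [ 0.4662704  -0.26773199 -1.25677548]
[[2.2, 0.1], [0.4, 1.0], [0.2, 0.6], [-1.7, -1.7]]
[[259.3, 119.4], [248.8, 197.0], [267.1, 60.5], [242.9, 239.5], [266.2, 62.9], [243.7, 230.4], [191.6, 5.2], [177.2, 250.8]]
w+ [ 0.46505977 -0.26627236 -1.24863912]
[[-2.1, -0.7], [-0.9, -2.0], [-0.6, -0.8], [-0.4, -0.0], [-1.2, -0.3], [-1.3, -1.3], [0.7, -0.4], [-0.5, 0.4], [0.8, 0.1], [-0.2, 1.2], [-0.5, 1.4], [-3.6, -1.1]]
[[257.7, 120.1], [247.8, 197.7], [265.1, 60.9], [242.3, 240.2], [264.3, 63.2], [243.1, 230.9], [189.1, 5.7], [176.8, 251.6]]
```

View pics/w0c.png

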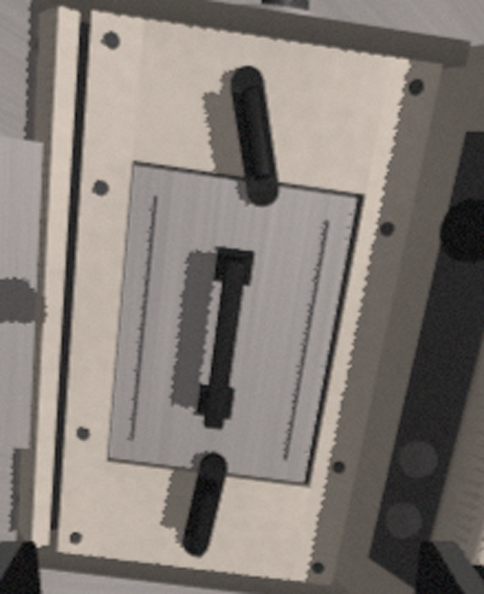

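```bash
cat >> h.py <<'E'
pose=(.4662,-.2672,-1.256)
E
python3 - <<'E'
from h import *
delta(*goal(pose,0,.112,.13,.28))
E
```

```text
turn [-1.89  4.55  7.34] shift [ 0.1302 -0.0301 -0.1037]
```

>>> {"method": "play_rows", "body": {
  "rows": [
    [-0.6, 1.5, 2.4, 0.043, -0.01, -0.02, 0.085],
    [-0.6, 1.5, 2.4, 0.043, -0.01, -0.02, 0.085],
    [-0.6, 1.5, 2.4, 0.043, -0.01, -0.02, 0.085],
    [0, 0, 0, 0, 0, -0.04, 0.085],
    [0, 0, 0, 0, 0, 0, 0.085],
    [0, 0, 0, 0, 0, 0, 0.085]
  ]
}}

```text
time_s: 3.9
tcp_pos: [0.5548, -0.1693, 0.2264]
tool_rot: [0.841, -0.452, 0.216, 0.206]
wrist_force: [-1.5, 0.5, 0.5]
width: 0.0849
```

```bash
python3 - <<'E'
from h import *
s=arm.state();print(s["joint_pos"],s["tcp_pos"],s["time_s"],s["wrist_force"])
im=optics.camera("wrist");np.save("w1s.npy",s,allow_pickle=True)
y=im[:,:,::-1].copy()
q=lambda X:wproj(deck(X,pose),s)
fin=lambda v,a,n,h:[(-d*np.sin(a),v+d*np.cos(a),n) for d in (h,-h)]
for X,col in ((fin(.112,.28,.0365,.022),(0,0,255)),(fin(-.112,0,.0365,.022),(0,0,255)),(fin(0,0,.044,.048),(0,0,255)),([(.067,.092,0),(.067,-.092,0),(-.067,-.092,0),(-.067,.092,0),(.067,.092,0)],(0,255,0)),([(-.095,.163,0),(-.095,-.163,0)],(0,255,0))):
    cv2.polylines(y,[np.int32(q(X)*8)],False,col,1,cv2.LINE_AA,3)
cv2.imwrite("pics/w1.png",cv2.resize(y,(768,576)))
cv2.imwrite("pics/w1raw.png",im[:,:,::-1])
delta(*goal(pose,0,.112,.13,.28),s)
E
```

```text
[-0.29075901  0.32695501  1.61547805 -0.62558274  0.92609688  1.01095059] [ 0.55478164 -0.16934154  0.2264277 ] 3.9 [-1.46102265  0.53021818  0.48160402]
turn [-0.38  0.27  0.49] shift [-0.0052  0.0077 -0.0049]
```

View pics/w1.png

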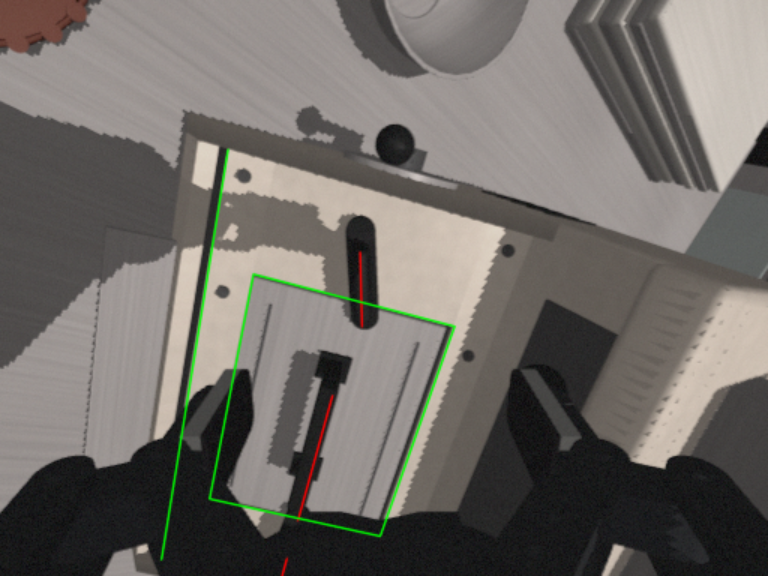

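The overlay matches: the cover outline lies on its edges, fin l is at about (364,272) in the enlarged picture, and the handle bar is on its line. Next I go down onto fin l.

```bash
python3 - <<'E'
from h import *
delta(*goal(pose,0,.112,.045,.25));delta(*goal(pose,0,.112,.013,.25))
E
```

```text
turn [-0.09 -0.69 -0.91] shift [ 0.0104 -0.0388 -0.0744]
turn [-0.09 -0.69 -0.91] shift [ 0.016  -0.0563 -0.1006]
```

>>> {"method": "play_rows", "body": {
  "rows": [
    [0, -0.7, -0.9, 0.003, -0.013, -0.025, 0.06],
    [0, 0, 0, 0.003, -0.013, -0.025, 0.05],
    [0, 0, 0, 0.003, -0.012, -0.024, 0.04],
    [0, 0, 0, 0.002, -0.008, -0.012, 0.04],
    [0, 0, 0, 0, 0, 0, 0.04]
  ]
}}

```text
time_s: 4.45
tcp_pos: [0.5679, -0.2188, 0.151]
tool_rot: [0.832, -0.462, 0.228, 0.204]
wrist_force: [1.2, 0.8, 1.2]
width: 0.04
```

```bash
python3 - <<'E'
from h import *
delta(*goal(pose,0,.112,.013,.25)); print(arm.state()["wrist_force"])
E
```

```text
turn [0.25 1.02 0.16] shift [ 0.0025 -0.0066 -0.0253]
[1.17723789 0.81605174 1.21477733]
```

>>> {"method": "play_rows", "body": {
  "rows": [
    [0.2, 1.0, 0.2, 0.002, -0.004, -0.013, 0.03],
    [0, 0, 0, 0.001, -0.003, -0.012, 0.03],
    [0, 0, 0, 0, 0, 0, 0.03]
  ]
}}

```text
time_s: 4.75
tcp_pos: [0.5724, -0.2263, 0.1284]
tool_rot: [0.835, -0.459, 0.222, 0.206]
wrist_force: [-0.2, 0.1, 0.2]
width: 0.0297
```

```bash
python3 - <<'E'
from h import *
delta(*goal(pose,0,.112,.013,.25)); print(arm.state()["wrist_force"])
E
```

```text
turn [ 0.17  0.24 -0.07] shift [-0.002   0.0008 -0.0027]
[-0.15991277  0.1326684   0.175693  ]
```

Good. Close on the fin.

>>> {"method": "play_rows", "body": {
  "rows": [
    [0.2, 0.2, 0, -0.002, 0.001, -0.001, 0.015],
    [0, 0, 0, 0, 0, 0, 0.0],
    [0, 0, 0, 0, 0, 0, 0.0],
    [0, 0, 0, 0, 0, 0, 0.0]
  ]
}}

```text
time_s: 5.15
tcp_pos: [0.5698, -0.2239, 0.127]
tool_rot: [0.836, -0.459, 0.219, 0.205]
wrist_force: [2.5, -2.5, -4.9]
width: 0.009
```

>>> {"method": "play_rows", "body": {
  "rows": [
    [-1.42, 4.37, 6.55, 0, 0, 0, 0],
    [-1.42, 4.37, 6.55, 0, 0, 0, 0],
    [-1.42, 4.37, 6.55, 0, 0, 0, 0],
    [-1.42, 4.37, 6.55, 0, 0, 0, 0],
    [0, 0, 0, 0, 0, 0, 0.0]
  ]
}}

```text
time_s: 5.65
tcp_pos: [0.5701, -0.224, 0.1271]
tool_rot: [0.933, -0.201, 0.151, 0.259]
wrist_force: [1.1, -1.5, -3.5]
width: 0.0086
```

```bash
python3 - <<'E'
from h import *
delta(*goal(pose,0,.112,.013,1.57)); print(arm.state()["wrist_force"],arm.state()["ft_torque"])
E
```

```text
turn [-7.66 23.03 34.73] shift [ 0.0003 -0.0014 -0.0014]
[ 1.11353961 -1.45954615 -3.4679054 ] [ 0.26650502 -0.03655226  0.08498742]
```

>>> {"method": "play_rows", "body": {
  "rows": [
    [-1.5, 4.6, 6.9, 0, 0, 0, 0],
    [-1.5, 4.6, 6.9, 0, 0, 0, 0],
    [-1.5, 4.6, 6.9, 0, 0, 0, 0],
    [-1.5, 4.6, 6.9, 0, 0, 0, 0],
    [-1.5, 4.6, 6.9, 0, 0, 0, 0],
    [0, 0, 0, 0, 0, 0, 0.0]
  ]
}}

```text
time_s: 6.25
tcp_pos: [0.5705, -0.224, 0.1271]
tool_rot: [0.943, 0.148, 0.047, 0.296]
wrist_force: [1.1, -2.0, -3.1]
width: 0.0089
```

```bash
python3 - <<'E'
from h import *
delta(*goal(pose,0,.112,.013,1.57)); print(arm.state()["wrist_force"],arm.state()["ft_torque"],arm.state()["joint_pos"])
delta(*goal(pose,0,.112,.09,1.57))
delta(*goal(pose,0,-.112,.09,1.57))
delta(*goal(pose,0,-.112,.09,0))
E
```

```text
turn [-0.15 -0.01  0.11] shift [-0.0001 -0.0015 -0.0015]
[ 1.09562039 -2.03080519 -3.12414929] [0.30359203 0.0236264  0.13461256] [-0.3809847   0.4952679   1.65666598 -0.73559376  0.71309068 -0.1909903 ]
turn [-0.15 -0.01  0.11] shift [-0.0138  0.0405  0.0616]
turn [-0.15 -0.01  0.11] shift [-0.2268 -0.0288  0.0616]
turn [ 15.8  -48.97 -73.65] shift [-0.2268 -0.0288  0.0616]
```

>>> {"method": "play_rows", "body": {
  "rows": [
    [0, 0, 0, 0, 0, 0, 0.04],
    [0, 0, 0, 0, 0, 0, 0.04],
    [0, 0, 0, -0.007, 0.02, 0.031, 0.04],
    [0, 0, 0, -0.007, 0.02, 0.031, 0.04],
    [1.49, -4.59, -6.88, -0.026, -0.003, 0, 0.04],
    [1.49, -4.59, -6.88, -0.026, -0.003, 0, 0.04],
    [1.49, -4.59, -6.88, -0.026, -0.003, 0, 0.04],
    [1.49, -4.59, -6.88, -0.026, -0.003, 0, 0.04]
  ]
}}

```text
time_s: 7.05
tcp_pos: [0.4511, -0.1939, 0.1941]
tool_rot: [0.942, -0.147, 0.139, 0.268]
wrist_force: [0.0, -0.4, 0.6]
width: 0.04
```

>>> {"method": "play_rows", "body": {
  "rows": [
    [1.49, -4.59, -6.88, -0.026, -0.003, 0, 0.04],
    [1.49, -4.59, -6.88, -0.026, -0.003, 0, 0.04],
    [1.49, -4.59, -6.88, -0.026, -0.003, 0, 0.04],
    [1.49, -4.59, -6.88, -0.026, -0.003, 0, 0.04],
    [1.49, -4.59, -6.88, 0, 0, 0, 0.04],
    [1.49, -4.59, -6.88, 0, 0, 0, 0.04],
    [0, 0, 0, 0, 0, 0, 0.04]
  ]
}}

```text
time_s: 7.75
tcp_pos: [0.3406, -0.2055, 0.1972]
tool_rot: [0.781, -0.544, 0.246, 0.184]
wrist_force: [-0.5, 0.4, -0.6]
width: 0.0404
```

```bash
python3 - <<'E'
from h import *
delta(*goal(pose,0,-.112,.09,0));delta(*goal(pose,0,-.112,.013,0))
s=arm.state();print(s["joint_pos"])
im=optics.camera("wrist")
y=im[:,:,::-1].copy()
q=lambda X:wproj(deck(X,pose),s)
fin=lambda v,a,n,h:[(-d*np.sin(a),v+d*np.cos(a),n) for d in (h,-h)]
for X,col in ((fin(.112,1.57,.0365,.022),(0,0,255)),(fin(-.112,0,.0365,.022),(0,0,255)),(fin(0,0,.044,.048),(0,0,255)),([(.067,.092,0),(.067,-.092,0),(-.067,-.092,0),(-.067,.092,0),(.067,.092,0)],(0,255,0))):
    cv2.polylines(y,[np.int32(q(X)*8)],False,col,1,cv2.LINE_AA,3)
cv2.imwrite("pics/w2.png",cv2.resize(y,(768,576)))
E
```

```text
turn [ 1.12 -0.85 -1.91] shift [ 0.0031 -0.0473 -0.0084]
turn [ 1.12 -0.85 -1.91] shift [ 0.0168 -0.0893 -0.0715]
[-0.61108232 -0.1072311   2.20448416 -0.6436581   0.62113401  1.05620875]
```

View pics/w2.png

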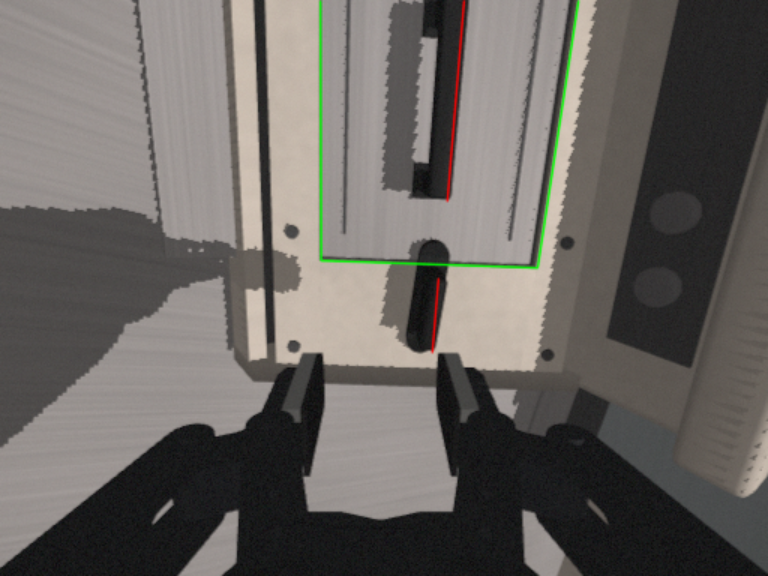

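The view shows button l turned out of the way (no longer over the cover), r at about 0 with its fin near (428,305) in the enlarged picture, about 4 mm down-slope of the prediction. I go down onto r.

>>> {"method": "play_rows", "body": {
  "rows": [
    [0.8, -1.2, -2.2, 0.003, -0.03, -0.01, 0.04],
    [0.8, -1.2, -2.1, 0.003, -0.02, -0.015, 0.04],
    [0, 0, 0, 0.003, -0.012, -0.016, 0.04],
    [0, 0, 0, 0.003, -0.01, -0.015, 0.04],
    [0, 0, 0, 0, 0, 0, 0.04]
  ]
}}

```text
time_s: 8.3
tcp_pos: [0.3548, -0.2801, 0.1411]
tool_rot: [0.761, -0.573, 0.249, 0.172]
wrist_force: [0.6, 0.3, 0.1]
width: 0.04
```

```bash
python3 - <<'E'
from h import *
delta(*goal(pose,-.003,-.112,.013,-.05))
E
```

```text
turn [ 0.31 -0.21 -0.75] shift [ 0.0018 -0.0123 -0.0171]
```

>>> {"method": "play_rows", "body": {
  "rows": [
    [0.3, -0.2, -0.7, 0.001, -0.007, -0.009, 0.03],
    [0, 0, 0, 0.001, -0.005, -0.007, 0.03],
    [0, 0, 0, 0, 0, 0, 0.03]
  ]
}}

```text
time_s: 8.6
tcp_pos: [0.3575, -0.2919, 0.1263]
tool_rot: [0.759, -0.577, 0.248, 0.171]
wrist_force: [-0.5, 0.3, -0.3]
width: 0.03
```

```bash
python3 - <<'E'
from h import *
delta(*goal(pose,-.003,-.112,.013,-.05)); print(arm.state()["wrist_force"])
E
```

```text
turn [ 0.12 -0.14 -0.32] shift [-0.0008 -0.0006 -0.0023]
[-0.51034223  0.31511285 -0.26198999]
```

>>> {"method": "play_rows", "body": {
  "rows": [
    [0, 0, 0, 0, 0, 0, 0.015],
    [0, 0, 0, 0, 0, 0, 0.0],
    [0, 0, 0, 0, 0, 0, 0.0],
    [0, 0, 0, 0, 0, 0, 0.0]
  ]
}}

```text
time_s: 9.0
tcp_pos: [0.3574, -0.2911, 0.1272]
tool_rot: [0.76, -0.576, 0.248, 0.172]
wrist_force: [4.0, -10.3, -12.0]
width: 0.0083
```

```bash
python3 - <<'E'
from h import *
delta(*goal(pose,0,-.112,.013,1.57)); s=arm.state();print(s["wrist_force"],s["ft_torque"],s["joint_pos"])
E
```

```text
turn [-16.4   50.43  75.56] shift [-0.     -0.0037 -0.0016]
[  4.02904447 -10.32030786 -12.01963236] [-0.01124731 -0.12359194  0.05278826] [-0.79474275  0.14282464  2.17829494 -0.80031837  0.36332481  1.19400771]
```

>>> {"method": "play_rows", "body": {
  "rows": [
    [-1.5, 4.6, 6.9, 0, 0, 0, 0],
    [-1.5, 4.6, 6.9, 0, 0, 0, 0],
    [-1.5, 4.6, 6.9, 0, 0, 0, 0],
    [-1.5, 4.6, 6.9, 0, 0, 0, 0],
    [-1.5, 4.6, 6.9, 0, 0, 0, 0],
    [0, 0, 0, 0, 0, 0, 0.0]
  ]
}}

```text
time_s: 9.6
tcp_pos: [0.3572, -0.2907, 0.1269]
tool_rot: [0.919, -0.254, 0.166, 0.25]
wrist_force: [2.2, -8.1, -10.4]
width: 0.0083
```

```bash
python3 - <<'E'
from h import *
delta(*goal(pose,0,-.112,.013,1.57)); s=arm.state();print(s["wrist_force"],s["ft_torque"],s["joint_pos"])
E
```

```text
turn [-8.75 26.65 40.08] shift [ 0.0002 -0.0041 -0.0013]
[  2.22944489  -8.07740414 -10.44532311] [ 0.12747388 -0.10550798  0.086364  ] [-0.79483947  0.14287976  2.17798359 -0.79408144  0.36498648  0.43065144]
```

>>> {"method": "play_rows", "body": {
  "rows": [
    [-1.5, 4.6, 6.9, 0, 0, 0, 0],
    [-1.5, 4.6, 6.9, 0, 0, 0, 0],
    [-1.5, 4.6, 6.9, 0, 0, 0, 0],
    [-1.5, 4.6, 6.9, 0, 0, 0, 0],
    [-1.5, 4.6, 6.9, 0, 0, 0, 0],
    [-1.2, 3.6, 5.5, 0, 0, 0, 0],
    [0, 0, 0, 0, 0, 0, 0.0],
    [0, 0, 0, 0, 0, 0, 0.03]
  ]
}}

```text
time_s: 10.4
tcp_pos: [0.3566, -0.2906, 0.127]
tool_rot: [0.94, 0.16, 0.043, 0.297]
wrist_force: [0.1, -0.9, -0.5]
width: 0.0217
```

```bash
python3 - <<'E'
from h import *
delta(*goal(pose,0,-.112,.013,1.57)); s=arm.state();print(s["wrist_force"],s["width"])
delta(*goal(pose,0,-.112,.10,1.57))
delta(*goal(pose,0,0,.10,0))
E
```

```text
turn [ 0.2  -0.89 -1.08] shift [ 0.0007 -0.0042 -0.0014]
[ 0.05614238 -0.86165628 -0.51524873] 0.02174239286576024
turn [ 0.2  -0.89 -1.08] shift [-0.0147  0.0433  0.0699]
turn [ 16.08 -49.9  -74.82] shift [0.0918 0.0779 0.0699]
```

>>> {"method": "play_rows", "body": {
  "rows": [
    [0, 0, 0, 0, 0, 0, 0.04],
    [0, 0, 0, -0.007, 0.021, 0.032, 0.04],
    [0, 0, 0, -0.007, 0.021, 0.032, 0.05],
    [1.5, -4.6, -6.9, 0.02, 0.007, 0, 0.06],
    [1.5, -4.6, -6.9, 0.02, 0.007, 0, 0.06],
    [1.5, -4.6, -6.9, 0.02, 0.007, 0, 0.06],
    [1.5, -4.6, -6.9, 0.02, 0.007, 0, 0.06],
    [1.5, -4.6, -6.9, 0.02, 0.007, 0, 0.06]
  ]
}}

```text
time_s: 11.2
tcp_pos: [0.445, -0.2093, 0.1986]
tool_rot: [0.933, -0.193, 0.153, 0.262]
wrist_force: [-0.8, -0.4, 0.2]
width: 0.0599
```

>>> {"method": "play_rows", "body": {
  "rows": [
    [1.5, -4.6, -6.9, 0, 0, 0, 0.06],
    [1.5, -4.6, -6.9, 0, 0, 0, 0.06],
    [1.5, -4.6, -6.9, 0, 0, 0, 0.06],
    [1.5, -4.6, -6.9, 0, 0, 0, 0.06],
    [1.5, -4.6, -6.9, 0, 0, 0, 0.06],
    [1, -3, -4, 0, 0, 0, 0.06],
    [0, 0, 0, 0, 0, 0, 0.06]
  ]
}}

```text
time_s: 11.9
tcp_pos: [0.448, -0.2061, 0.2012]
tool_rot: [0.772, -0.557, 0.251, 0.176]
wrist_force: [-0.1, -0.5, -0.8]
width: 0.0599
```

```bash
python3 - <<'E'
from h import *
delta(*goal(pose,0,0,.10,0));delta(*goal(pose,-.002,0,.024,0))
s=arm.state();print(s["joint_pos"])
im=optics.camera("wrist");y=im[:,:,::-1].copy()
q=lambda X:wproj(deck(X,pose),s)
fin=lambda v,a,n,h:[(-d*np.sin(a),v+d*np.cos(a),n) for d in (h,-h)]
for X,col in ((fin(-.112,1.57,.0365,.022),(0,0,255)),(fin(.112,1.57,.0365,.022),(0,0,255)),(fin(0,0,.044,.048),(0,0,255)),([(.067,.092,0),(.067,-.092,0),(-.067,-.092,0),(-.067,.092,0),(.067,.092,0)],(0,255,0))):
    cv2.polylines(y,[np.int32(q(X)*8)],False,col,1,cv2.LINE_AA,3)
cv2.imwrite("pics/w3.png",cv2.resize(y,(768,576)))
E
```

```text
turn [ 0.5   0.65 -0.48] shift [ 0.0004 -0.0066 -0.0042]
turn [ 0.5   0.65 -0.48] shift [ 0.0134 -0.0464 -0.0676]
[-0.45422081  0.13526723  1.94421612 -0.6804024   0.71201709  1.24246344]
```

View pics/w3.png

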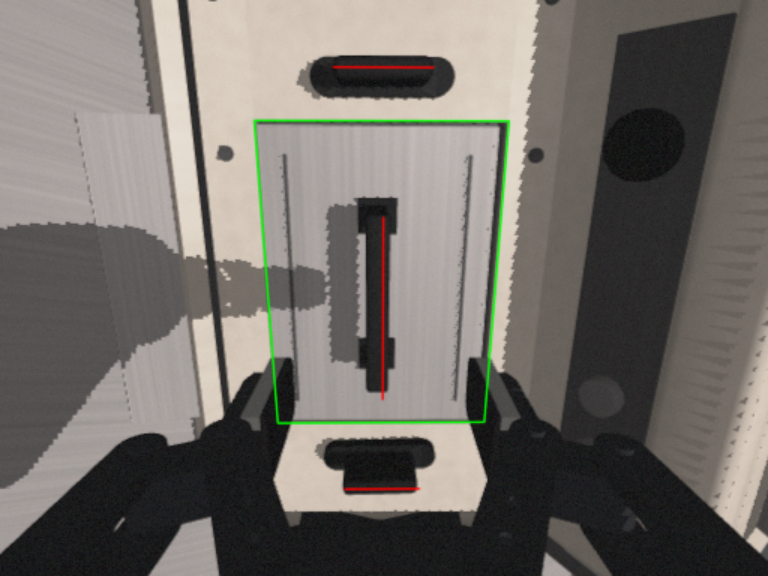

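The view shows both buttons lying along the cover's edges at about 90°, with the handle bar centred under the tool. Next I go down to the bar, whose centre is 32 mm above the deck.

>>> {"method": "play_rows", "body": {
  "rows": [
    [0.5, 0.6, -0.5, 0.005, -0.019, -0.027, 0.06],
    [0, 0, 0, 0.005, -0.017, -0.025, 0.05],
    [0, 0, 0, 0.004, -0.014, -0.02, 0.04],
    [0, 0, 0, 0, 0, 0, 0.04]
  ]
}}

```text
time_s: 12.35
tcp_pos: [0.4634, -0.2572, 0.129]
tool_rot: [0.775, -0.555, 0.245, 0.177]
wrist_force: [-0.1, 0.2, -0.1]
width: 0.0399
```

```bash
python3 - <<'E'
from h import *
delta(*goal(pose,-.001,0,.014,0))
E
```

```text
turn [ 0.22 -0.14 -0.71] shift [ 0.     -0.0016 -0.0031]
```

>>> {"method": "play_rows", "body": {
  "rows": [
    [0.2, -0.1, -0.7, 0, -0.001, -0.002, 0.025],
    [0, 0, 0, 0, 0, 0, 0.0],
    [0, 0, 0, 0, 0, 0, 0.0],
    [0, 0, 0, 0, 0, 0, 0.0],
    [0, 0, 0, 0, 0, 0, 0.0]
  ]
}}

```text
time_s: 12.85
tcp_pos: [0.4632, -0.2561, 0.1288]
tool_rot: [0.773, -0.559, 0.243, 0.177]
wrist_force: [-0.6, 1.0, -4.1]
width: 0.0108
```

```bash
python3 - <<'E'
from h import *
delta(*goal(pose,0,0,.014,0)); s=arm.state();print(s["wrist_force"],s["ft_torque"],s["width"])
E
```

```text
turn [ 0.03 -0.11 -0.16] shift [ 0.0005 -0.0034 -0.0023]
[-0.61763599  0.99798178 -4.11216302] [0.68260881 0.22757238 0.03136197] 0.010782419741740512
```

>>> {"method": "play_rows", "body": {
  "rows": [
    [0, 0, 0, -0.0018, 0.0055, 0.0082, 0],
    [0, 0, 0, -0.0018, 0.0055, 0.0082, 0],
    [0, 0, 0, -0.0018, 0.0055, 0.0082, 0],
    [0, 0, 0, -0.0036, 0.011, 0.0164, 0]
  ]
}}

```text
time_s: 13.25
tcp_pos: [0.4527, -0.2266, 0.1712]
tool_rot: [0.773, -0.559, 0.241, 0.177]
wrist_force: [0.0, -0.2, -3.5]
width: 0.0104
```

>>> {"method": "play_rows", "body": {
  "rows": [
    [0, 0, 0, -0.0036, 0.011, 0.0164, 0],
    [0, 0, 0, -0.0036, 0.011, 0.0164, 0],
    [0, 0, 0, -0.0036, 0.011, 0.0164, 0],
    [0, 0, 0, 0, 0, 0, 0]
  ]
}}

```text
time_s: 13.65
tcp_pos: [0.4412, -0.1896, 0.2269]
tool_rot: [0.773, -0.559, 0.244, 0.176]
wrist_force: [-0.3, 0.3, -5.3]
width: 0.011
```

```bash
python3 - <<'E'
from h import *
delta(*goal(pose,0,0,.10,0)); s=arm.state();print(s["wrist_force"],s["ft_torque"],s["width"],s["joint_pos"],s["tcp_pos"])
for c in ("scene","side"):
  im=optics.camera(c);cv2.imwrite(f"pics/{c}1.png",im[:,:,::-1])
  for n in ("mould_a","shaker","oil","tray","brush"): print(c,n,[(np.round(d["bbox"]).tolist(),round(d["p"],2)) for d in boxes_of(c,n)[:3]])
# tray fit: detect bright quad in scene0 and side0 by hand overlay
a=cv2.imread("pics/scene0.png");b=cv2.imread("pics/side0.png")
x=cv2.resize(a[165:300,240:410],None,fx=3,fy=3,interpolation=cv2.INTER_CUBIC)
y=cv2.resize(b[195:285,220:350],None,fx=2.2,fy=2.2,interpolation=cv2.INTER_CUBIC)
h=max(x.shape[0],y.shape[0]);y=cv2.copyMakeBorder(y,0,h-y.shape[0],0,0,cv2.BORDER_CONSTANT)
cv2.imwrite("pics/v4.png",np.hstack([x,y]))
E
```

```text
turn [-0.05  0.05 -0.26] shift [ 0.0073 -0.023  -0.03  ]
[-0.32211373  0.31441598 -5.33109597] [0.69955833 0.24773969 0.0495966 ] 0.011032368836411783 [-0.42420317  0.08366933  1.92118613 -0.62808423  0.79933542  1.19695522] [ 0.44116921 -0.18963414  0.22689412]
scene mould_a [([208.0, 247.0, 36.0, 38.0], 0.87), ([187.0, 224.0, 34.0, 42.0], 0.86), ([227.0, 193.0, 32.0, 36.0], 0.65)]
scene shaker [([173.0, 193.0, 24.0, 38.0], 0.85), ([326.0, 232.0, 159.0, 124.0], 0.22)]
scene oil [([367.0, 295.0, 38.0, 74.0], 0.82), ([204.0, 128.0, 17.0, 16.0], 0.38)]
scene tray [([326.0, 233.0, 156.0, 124.0], 0.82)]
scene brush [([281.0, 168.0, 49.0, 24.0], 0.94)]
side mould_a [([206.0, 182.0, 28.0, 28.0], 0.89), ([244.0, 180.0, 26.0, 29.0], 0.82), ([196.0, 202.0, 27.0, 33.0], 0.7)]
side shaker [([215.0, 163.0, 14.0, 26.0], 0.82)]
side oil [([232.0, 277.0, 22.0, 53.0], 0.62)]
side tray [([283.0, 237.0, 113.0, 64.0], 0.74), ([220.0, 144.0, 30.0, 25.0], 0.72)]
side brush [([302.0, 188.0, 49.0, 12.0], 0.67), ([245.0, 182.0, 22.0, 25.0], 0.51)]
```

View pics/v4.png

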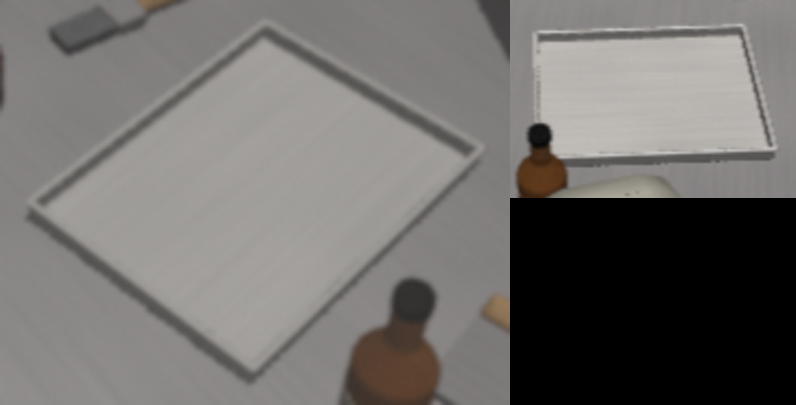

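```bash
python3 - <<'E'
from h import *
S=np.array([(265,22),(482,150),(252,371),(30,205)])/3+[240,165]
D=np.array([((533-510)/2.2+220,32/2.2+195),((744-510)/2.2+220,27/2.2+195),((775-510)/2.2+220,150/2.2+195)])
def w(p,h=.022):
    q=np.array([(-.18,-.135),(-.18,.135),(.18,.135),(.18,-.135)])
    return np.c_[q@R.from_euler('z',p[2]).as_matrix()[:2,:2].T+p[:2],np.full(4,h)]
print(proj("side",w((.456,.272,.154))),D,proj("scene",w((.456,.272,.154))),S)
f=lambda p:np.r_[proj("scene",w(p))-S,proj("side",w(p))[[3,0,1]]-D]
for sel in (slice(0,4),slice(4,7),slice(0,7)):
    r=least_squares(lambda p:f(p)[sel].ravel(),[.456,.272,.154]);print(r.x,np.round(f(r.x),1).tolist())
# mould positions from bbox bottoms approx
def ray(c,uv,z):
    p=P[c];Rm=R.from_rotvec(p["rvec"]).as_matrix();C=-Rm.T@p["tvec"];d=Rm.T@np.linalg.solve(p["camera_matrix"],[*uv,1]);return np.round(C+d*(z-C[2])/d[2],3)
for n,uv,z in(("ma",(225,192),.027),("oil",(368,295),.11),("brush",(283,167),.01),("shk",(173,193),.057)):print(n,ray("scene",uv,z))
E
```

```text
[[325.97406372 208.12011654]
 [338.90571253 264.63763528]
 [229.74227705 266.85274869]
 [230.94099456 209.87485993]] [[230.45454545 209.54545455]
 [326.36363636 207.27272727]
 [340.45454545 263.18181818]] [[330.06574357 172.9498355 ]
 [401.87215402 216.1021708 ]
 [323.09370743 288.82710318]
 [249.7295953  231.90295936]] [[328.33333333 172.33333333]
 [400.66666667 215.        ]
 [324.         288.66666667]
 [250.         233.33333333]]
[0.45663026 0.27075079 0.17353011] [[-0.0, 0.4], [0.2, -0.1], [0.3, 0.1], [-0.5, -0.4], [-0.3, 0.8], [-1.4, -0.0], [-1.2, 0.3]]
[0.45339049 0.26872148 0.17030601] [[0.5, -0.3], [0.5, -0.8], [0.5, -1.1], [-0.0, -1.6], [0.7, 0.3], [-0.4, -0.2], [-0.3, 0.0]]
[0.45522544 0.2700552  0.17209627] [[0.2, 0.1], [0.4, -0.4], [0.4, -0.3], [-0.3, -0.9], [0.1, 0.6], [-1.0, -0.1], [-0.8, 0.2]]
ma [ 0.625 -0.009  0.027]
oil [0.588 0.546 0.11 ]
brush [ 0.395 -0.013  0.01 ]
shk [ 0.769 -0.069  0.057]
```

>>> {"method": "play_rows", "body": {
  "rows": [
    [0, 0, 0, 0, 0.03, 0.01, 0],
    [0, 0, 0, 0, 0.035, 0.01, 0],
    [4, 1.3, 0, 0, 0.035, 0, 0],
    [4, 1.3, -1, 0, 0.035, 0, 0],
    [4, 1.3, -1, 0.002, 0.035, 0, 0],
    [4, 1.3, -1, 0.002, 0.035, 0, 0],
    [4, 1.3, -1, 0.002, 0.035, 0, 0],
    [4, 1.3, -1, 0.002, 0.035, 0, 0]
  ]
}}

```text
time_s: 15.05
tcp_pos: [0.4475, 0.0928, 0.2449]
tool_rot: [0.781, -0.619, 0.053, 0.055]
wrist_force: [-0.2, -0.8, -3.7]
width: 0.0107
```

>>> {"method": "play_rows", "body": {
  "rows": [
    [4, 1.3, -1, 0.002, 0.035, 0, 0],
    [4, 1.3, -1, 0.002, 0.035, 0, 0],
    [0, 0, -1, 0.002, 0.035, 0, 0],
    [0, 0, 0, 0, 0.03, 0, 0],
    [0, 0, 0, 0, 0, 0, 0]
  ]
}}

```text
time_s: 15.55
tcp_pos: [0.4551, 0.2348, 0.245]
tool_rot: [0.768, -0.641, -0.011, 0.012]
wrist_force: [-0.2, -0.3, -3.7]
width: 0.0108
```

```bash
cat >> h.py <<'E'
def down(x,y,z,yaw=-1.399):
    X=np.array([np.cos(yaw),np.sin(yaw),0]);Z=np.array([0,0,-1.]);return np.c_[X,np.cross(Z,X),Z],np.array([x,y,z])
E
python3 - <<'E'
from h import *
delta(*down(.455,.27,.08)); s=arm.state();print(s["wrist_force"],s["width"],s["joint_pos"])
E
```

```text
turn [ 0.28 -1.88 -0.45] shift [-1.00e-04  3.52e-02 -1.65e-01]
[-0.2303801  -0.25273718 -3.6805906 ] 0.01076342275481122 [0.24572231 0.2923249  1.48967132 0.00312505 1.39256599 1.63626992]
```

>>> {"method": "play_rows", "body": {
  "rows": [
    [0.3, -1.8, -0.4, 0, 0.018, -0.03, 0],
    [0, 0, 0, 0, 0.017, -0.03, 0],
    [0, 0, 0, 0, 0, -0.03, 0],
    [0, 0, 0, 0, 0, -0.03, 0],
    [0, 0, 0, 0, 0, -0.025, 0],
    [0, 0, 0, 0, 0, -0.02, 0],
    [0, 0, 0, 0, 0, 0, 0]
  ]
}}

```text
time_s: 16.25
tcp_pos: [0.4566, 0.2686, 0.0745]
tool_rot: [0.766, -0.643, 0.004, -0.001]
wrist_force: [-0.5, 0.5, -3.3]
width: 0.0107
```

```bash
python3 - <<'E'
from h import *
delta(*down(.455,.27,.028)); s=arm.state();print(s["wrist_force"],s["ft_torque"],s["width"])
im=optics.camera("side");x=cv2.resize(im[180:290,210:360,::-1],None,fx=5,fy=5,interpolation=cv2.INTER_CUBIC);cv2.imwrite("pics/v5.png",x)
E
```

```text
turn [ 0.19  0.38 -0.18] shift [-0.0016  0.0014 -0.0465]
[-0.54011183  0.52592564 -3.30390911] [-0.07063024  0.04614425  0.03409339] 0.010706851199767614
```

View pics/v5.png

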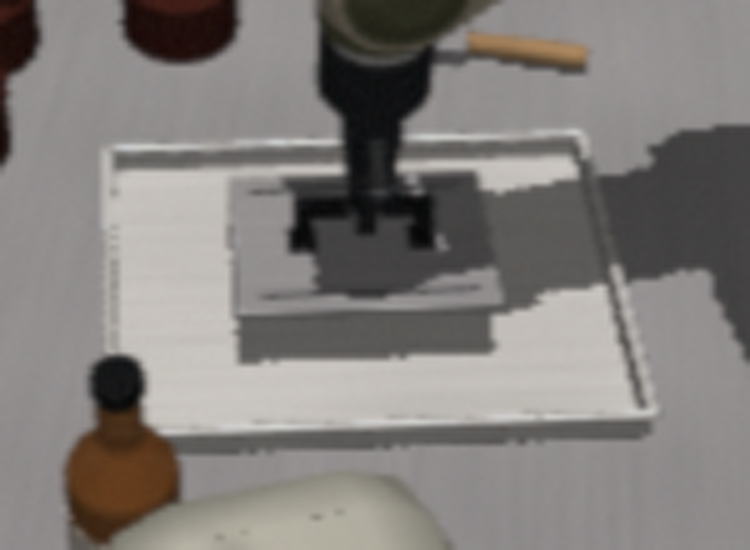

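The cover (x 230-500, y 175-315 in this view) hangs level over the pan's middle, well inside the walls. I lower it slowly.

>>> {"method": "play_rows", "body": {
  "rows": [
    [0.2, 0.4, -0.2, -0.001, 0.001, -0.015, 0],
    [0, 0, 0, 0, 0, -0.012, 0],
    [0, 0, 0, 0, 0, -0.008, 0],
    [0, 0, 0, 0, 0, -0.005, 0],
    [0, 0, 0, 0, 0, 0, 0]
  ]
}}

```text
time_s: 16.8
tcp_pos: [0.4585, 0.27, 0.0359]
tool_rot: [0.765, -0.644, 0.002, -0.003]
wrist_force: [-0.1, -0.2, -4.3]
width: 0.0106
```

>>> {"method": "play_rows", "body": {
  "rows": [
    [0, 0, 0, 0, 0, -0.003, 0],
    [0, 0, 0, 0, 0, 0, 0]
  ]
}}

```text
time_s: 17.0
tcp_pos: [0.4588, 0.2701, 0.0331]
tool_rot: [0.765, -0.644, 0.002, -0.004]
wrist_force: [-0.6, -0.3, -3.4]
width: 0.0108
```

```bash
python3 - <<'E'
from h import *
delta(*down(.455,.27,.028)); s=arm.state();print(s["wrist_force"],s["ft_torque"])
E
```

```text
turn [-0.16  0.47  0.04] shift [-0.0038 -0.0001 -0.0051]
[-0.59073958 -0.30675711 -3.43206145] [-0.0196335  -0.00460657  0.01141084]
```

>>> {"method": "play_rows", "body": {
  "rows": [
    [-0.1, 0.4, 0, 0, 0, -0.002, 0],
    [0, 0, 0, 0, 0, 0, 0]
  ]
}}

```text
time_s: 17.2
tcp_pos: [0.4591, 0.2703, 0.0314]
tool_rot: [0.765, -0.644, 0.0, -0.001]
wrist_force: [-0.0, 0.3, -4.2]
width: 0.0108
```

>>> {"method": "play_rows", "body": {
  "rows": [
    [0, 0, 0, 0, 0, -0.002, 0],
    [0, 0, 0, 0, 0, 0, 0]
  ]
}}

```text
time_s: 17.4
tcp_pos: [0.4593, 0.2703, 0.0295]
tool_rot: [0.765, -0.644, 0.0, -0.001]
wrist_force: [-0.3, 0.3, -3.6]
width: 0.0106
```

>>> {"method": "play_rows", "body": {
  "rows": [
    [0, 0, 0, 0, 0, -0.0015, 0],
    [0, 0, 0, 0, 0, 0, 0]
  ]
}}

```text
time_s: 17.6
tcp_pos: [0.4593, 0.2704, 0.028]
tool_rot: [0.765, -0.644, 0.0, -0.001]
wrist_force: [0.2, -0.6, -3.8]
width: 0.0108
```

>>> {"method": "play_rows", "body": {
  "rows": [
    [0, 0, 0, 0, 0, -0.0015, 0],
    [0, 0, 0, 0, 0, 0, 0]
  ]
}}

```text
time_s: 17.8
tcp_pos: [0.4593, 0.2704, 0.0263]
tool_rot: [0.765, -0.644, 0.0, -0.001]
wrist_force: [1.2, 0.6, -3.9]
width: 0.0105
```

>>> {"method": "play_rows", "body": {
  "rows": [
    [0, 0, 0, 0, 0, -0.0015, 0],
    [0, 0, 0, 0, 0, 0, 0]
  ]
}}

```text
time_s: 18.0
tcp_pos: [0.4596, 0.2705, 0.0254]
tool_rot: [0.765, -0.644, 0.001, -0.002]
wrist_force: [0.3, 0.4, -4.4]
width: 0.0108
```

>>> {"method": "play_rows", "body": {
  "rows": [
    [0, 0, 0, 0, 0, -0.0015, 0],
    [0, 0, 0, 0, 0, 0, 0]
  ]
}}

```text
time_s: 18.2
tcp_pos: [0.4598, 0.2706, 0.0256]
tool_rot: [0.765, -0.644, 0.001, -0.002]
wrist_force: [0.7, 0.4, -3.4]
width: 0.0107
```

>>> {"method": "play_rows", "body": {
  "rows": [
    [0, 0, 0, 0, 0, -0.0015, 0],
    [0, 0, 0, 0, 0, 0, 0]
  ]
}}

```text
time_s: 18.4
tcp_pos: [0.46, 0.2707, 0.0254]
tool_rot: [0.765, -0.644, 0.001, -0.002]
wrist_force: [-0.6, 0.4, -2.6]
width: 0.0107
```

>>> {"method": "play_rows", "body": {
  "rows": [
    [0, 0, 0, 0, 0, -0.003, 0]
  ]
}}

```text
time_s: 18.5
tcp_pos: [0.4602, 0.2708, 0.0251]
tool_rot: [0.765, -0.644, 0.001, -0.002]
wrist_force: [-23.4, -9.9, 61.5]
width: 0.0108
```

On the floor: pushing gave 61 N and no travel. Release and retreat upward.

>>> {"method": "play_rows", "body": {
  "rows": [
    [0, 0, 0, 0, 0, 0, 0.0],
    [0, 0, 0, 0, 0, 0, 0.02],
    [0, 0, 0, 0, 0, 0, 0.03],
    [0, 0, 0, 0, 0, 0, 0.04],
    [0, 0, 0, 0, 0, 0.01, 0.04],
    [0, 0, 0, 0, 0, 0.03, 0.04],
    [0, 0, 0, 0, 0, 0.04, 0.04],
    [0, 0, 0, 0, 0, 0.05, 0.04]
  ]
}}

```text
time_s: 19.3
tcp_pos: [0.4576, 0.2697, 0.1547]
tool_rot: [0.765, -0.644, -0.001, 0.002]
wrist_force: [0.7, 0.4, 0.2]
width: 0.0401
```

>>> {"method": "play_rows", "body": {
  "rows": [
    [0, 0, 0, -0.02, 0, 0.045, 0.04],
    [0, 0, 0, -0.02, 0, 0.045, 0.04],
    [0, 0, 0, -0.03, 0, 0.03, 0.04],
    [0, 0, 0, -0.03, 0, 0, 0.04],
    [0, 0, 0, 0, 0, 0, 0.04],
    [0, 0, 0, 0, 0, 0, 0.04]
  ]
}}

```text
time_s: 19.9
tcp_pos: [0.356, 0.2697, 0.2888]
tool_rot: [0.765, -0.644, 0.003, -0.006]
wrist_force: [-0.4, 0.3, 0.0]
width: 0.04
```

```bash
python3 - <<'E'
from h import *
s=arm.state();print(s["time_s"],s["tcp_pos"],s["wrist_force"])
a=optics.camera("scene");b=optics.camera("side")
x=cv2.resize(a[60:310,150:420,::-1],(432,400),interpolation=cv2.INTER_CUBIC)
y=cv2.resize(b[90:290,200:360,::-1],(320,400),interpolation=cv2.INTER_CUBIC)
cv2.imwrite("pics/v6.png",np.hstack([x,y]))
E
```

```text
19.9 [0.35596764 0.26974182 0.28875946] [-0.39628646  0.34691735  0.01255615]
```

View pics/v6.png

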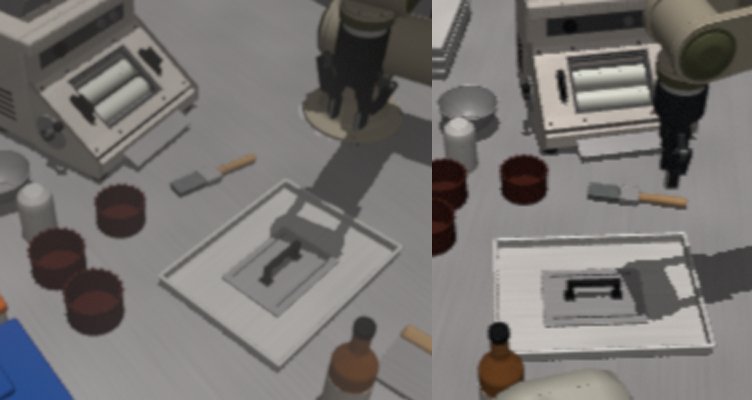

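The cover lies flat in the middle of the pan with its handle up, at about (280,270) on the left and (597,297) on the right. Both buttons lie along the frame's edges, the bystanders look unmoved, and the gripper is clear.

```bash
python3 -c "
from bench import arm
print(arm.close_job())"
```

```text
the job is handed in; nothing more can be done
None
```

The cover is out of its frame and lying flat in the baking pan with its handle up, and I have handed the job in. The hand-in gave no verdict.

- **Buttons:** I gripped each fin and turned it to about +90°. The wrist picture before the lift and the final pictures both show them along the cover's side edges.
- **Cover:** I took it by its handle, lifted it out along the deck's normal, levelled it over the pan and lowered it in steps of 1.5 to 3 mm.
- **Last checks:** The cover looks flat near the pan's middle and clear of the rim. The bystanders look unmoved, judged by eye. The gripper was at z 0.29 m, and the wrist force read zero within noise. The clock stood at about 20 s of the 64 s allowed.
- **Disagreements:**
  - My first fit from the two fixed cameras put the sheeter about 10 mm off from the wrist camera's fit. I used the wrist fit, and both fins and the handle gripped at the first try.
  - One 3 mm test press on the pan floor briefly read 61 N at the wrist, below the 120 N limit.
- **Pictures:** I viewed 12, two past the budget of 10.

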